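Open a tight jar of screws in the bench vise

TASK

Set the square glass jar of screws gently upright on the middle of the vise's bed, between its open jaws, then swing the vise's cam lever fully home so that the jaws grip the jar. Unscrew the tight lid (anticlockwise seen from above) until its threads let go, without dragging the jar up in the jaws, and lift it just clear; finish while still holding the lid level and straight above the jar's mouth, its lower edge about 1 to 3 cm above the glass rim. Leave the tape roll, the round jar and the spanner where they lie.

Things in the scene. Friction and masses are not known exactly. Their poses are not given: they have to be found in the camera images.
- jar: Square clear glass jar of screws, loose, standing on the bench at the start, lid screwed on. Body 62 x 62 mm, 66 mm high, sides along its x and y (any of the four ways round will do); round shoulder 59 mm across up to 73 mm; glass rim at 97 mm. Origin: centre of its foot, z up. 0.35 to 0.55 kg. It may be carried by its lid or its body.
- jar_centre (a point): Centre of the square jar with its lid on: on its axis, 50 mm above its foot.
- lid_centre (a point): Centre (half-way up, on the axis) of the square jar's round bare metal lid, 60 mm across and 18 mm high. Screwed on, it is 91 mm above the jar's foot, the lid's lower edge 82 mm and its top 100 mm; 9 mm of bare neck lie between lid and shoulder.
- lid: The same lid; origin at the centre of its lower edge. Twist-off lid with three lugs: from tight (its x along the jar's x) it turns anticlockwise seen from above, takes about 0.3 to 0.6 N m at first, rises 2 mm as it turns and is free after about 0.95 rad; from there to 1.6 rad it lifts straight off. An unclamped jar turns with its lid.
- vise: Grey cast drill-press vise bolted to the bench; place and yaw vary. Origin at bench height under the middle of the open gap, z up. Clamps along its y: flat bed at z = 28 mm, fixed jaw's face at y = -35 mm, sliding jaw's at +35 mm when open, both with rubber pads. Jaws 104 mm wide in x, up to z = 67 mm. The lever pushes the jar against the fixed jaw (jar centre to y = -4 mm).
- jaw: The vise's sliding jaw; origin at the middle of its pad's face, 47 mm above the bench. It moves 10 mm along the vise's -y, evenly with the lever's swing; its thick rubber pad meets the jar at about 1.26 rad and presses with about 30 N when the lever is home.
- lever (a joint): Angle of the vise's cam lever, rad. 0: open, the lever points along the vise's +y. It swings level about a vertical pin, anticlockwise seen from above, to 1.57 fully home, pointing along the vise's -x. It needs about 0.3 to 0.5 N m and stays where it is left.
- lever_knob (a point): Centre of the upright black hand knob at the lever's end: 24 mm across, 32 mm high, 89 mm above the bench (105 mm at its top), 94 mm out from the pin. The lever arm below it has its top at 65 mm above the bench.
- lever_pivot (a point): Point on the axis of the lever's pin at the height of the knob's centre: in the vise's frame x = 0, y = 83 mm, z = 89 mm.
- tape_centre (a point): Bystander: roll of black tape lying flat, 66 mm across, 19 mm high; its centre.
- round_jar_centre (a point): Bystander: round amber jar with a black lid, 68 mm across, 70 mm high, standing; its centre.
- spanner: Bystander: steel open-ended spanner, about 160 mm long, lying flat along its x axis; origin at its middle on the bench.
There are look-alikes about, which are no part of the job. What is shaped like the lid but orange or turquoise is not meant.

How it is judged (in metres and radians):
On the way, in this order (a step that is already met when the one before it is completed fails the run):
1. the square jar, its lid still on, stands upright on the vise's bed between the open jaws (value of joint lever below 0.5 rad and z of jar in the frame of vise between 0.025 and 0.031 m and x of jar in the frame of vise between -0.03 and 0.03 m and y of jar in the frame of vise between -0.008 and 0.008 m and angle between jar's own z axis and vertical below 0.08 rad and linear speed of jar below 0.03 m/s and distance between lid_centre and jar_centre below 0.046 m), for 0.2 s.
2. the lever is home and the jaws grip the standing jar (value of joint lever above 1.4 rad and contact force between jaw and jar above 8 N and angle between jar's own z axis and vertical below 0.08 rad and distance between lid_centre and jar_centre below 0.046 m), for 0.2 s.
3. the lid is turned loose on the clamped jar (value of joint lever above 1.4 rad and angle between the x axis of lid_centre and the x axis of jar, either way round above 0.75 rad and distance between lid_centre and jar_centre below 0.05 m), for 0.05 s.
At the end, for the whole second after the job is handed in: The fingers hold the lid still, level within 0.2 rad, touching neither jar nor vise, within 15 mm of the jar's axis, its lower edge 2 to 40 mm above the glass rim; the jar stands upright on the vise's bed, gripped by the jaws, the lever home (over 1.4 rad) (z of lid_centre in the frame of jar between 0.108 and 0.146 m and horizontal distance between lid_centre and jar_centre below 0.015 m and angle between lid_centre's own z axis and vertical below 0.2 rad and contact force between lid and the fingers above 2 N and contact force between lid and jar below 0.05 N and contact force between lid and vise below 0.05 N and value of joint lever above 1.4 rad and contact force between jaw and jar above 8 N and angle between jar's own z axis and vertical below 0.08 rad and z of jar in the frame of vise between 0.025 and 0.032 m and horizontal distance between jar and vise below 0.035 m and linear speed of lid below 0.03 m/s); the arm keeps its last pose, push and grip.
It fails at once if the jar is dragged up in the closed jaws by more than 4 mm (horizontal distance between jar and vise below 0.05 m and value of joint lever above 1.4 rad and z of jar in the frame of vise above 0.032 m).
It fails at once if the jar is dropped or slammed down into the vise (over 0.5 m/s at the bed) (horizontal distance between jar and vise below 0.05 m and z of jar in the frame of vise below 0.05 m and linear speed of jar above 0.5 m/s).
It fails at once if the jar is tipped by more than 0.5 rad (angle between jar's own z axis and vertical above 0.5 rad).
It fails at once if the lid is carried off, more than 10 cm above its seat on the jar or aside (distance between lid_centre and jar_centre above 0.141 m).
It fails at once if the tape roll, the round jar or the spanner is moved by more than 3 cm (distance of any of tape_centre, round_jar_centre, spanner from where it was at the start of the episode above 0.03 m).
It also fails if it takes over 58 s, if anything falls off the work surface, if the arm or the gripper's body presses on something with over 40 N, if the wrist force passes 120 N, or if a joint passes its speed limit or range.

ROBOT

A 6-joint arm with a two-finger parallel gripper is mounted at the origin on the work surface. World frame = base frame: x ahead of the robot, y to its left, z up, the work surface at z = 0. Lengths are in mm, angles in rad, forces in N, time in s.
With the tool pointing down it reaches from about 400 to 925 mm from the base axis. Payload 12.5 kg.
Tool frame: the origin (TCP) lies at the very end of the fingers, on their centre line; the grasp point (between the pads) lies 19 mm behind it; z points along the fingers, y is the direction in which the jaws open and shut (so a half turn about z gives the same grasp; the last joint's range is limited). The gripper opens to 95 mm and grips with 3 to 60 N. Pads are 20 mm wide; open, the fingers measure 119 mm over their backs; the gripper's body (75 mm by 180 mm) begins 59 mm behind the grasp point.
Start: joints at [-1.354, 0.491, 1.559, -0, 1.092, -0.106], TCP at [198.288, -592.73, 214.661] pointing down, gripper open.
Joint ranges: [-3.1, 3.1], [-0.84, 2.19], [0.05, 2.79], [-1.13, 4.28], [0.06, 2.93], [-2.69, 2.69]. Speed limits (rad/s): [2.22, 2.22, 2.79, 3.14, 3.14, 3.14].

INTERFACE

Orientations are given as [roll, pitch, yaw] about the fixed x, y, z axes, in that order (R = Rz(yaw) Ry(pitch) Rx(roll)).
In Python, from cell import env gives the robot as it stands. The module is installed in compiled form; this text tells all that it offers.
- The arm moves only by the tool arm_command, never from a script. Its argument "deltas" is a list that holds one entry, the list of rows, each a list of 5 numbers: the closure, from 0 (fully open) to 1 (shut), then the shift along the world's x, y, z as a fraction of full scale, then the turn about the world's z as a fraction of full scale. In form: [[[grip, dx, dy, dz, twist], ...]]. A call has 1 to 12 rows; each row shifts and turns the pose as measured when the row begins; what a row does not reach is not made up. Full scale, the value 1, is 100 mm for a shift and pi/4 rad for a turn. A row lasts 1/12 s, in which the tool goes at most 41.7 mm and 7.16 degrees, less where a joint would pass 70% of its speed; a pose out of reach is approached as far as the arm can. A call with a number of a shift or a turn outside -1 to 1 is refused whole. A call with a gripper value outside its range is refused whole. The fingers move at their own pace and stop on an object; the grip force is fixed at half the most. Time passes only in rows, so rows that do not move let the fingers close. It gives the time, the measured TCP pose, the force and the opening at its end, in the units of the state.
- env.state(): the state, without advancing time (a new reading comes with each control period).
- env.read_camera(name): name is "side" or "top" or "wrist"; returns a dict with "frame" (384x512x3 uint8, red, green, blue), "fx", "fy", "cx", "cy" (pixels), "R" (3x3) and "t" (3): a world point X has camera coordinates R X + t; the wrist camera has in their place "tool_from_camera" (4x4, takes a point from camera to tool coordinates, whose origin is the TCP and whose axes are the flange's). Camera axes: x right, y down, z forward; pixel columns grow to the right and rows downward; lengths in mm; the calibration is good to about 2 mm. A picture is of the moment at which its call begins: read the wrist's pose just before it. There is no depth.
- env.job_done(): hands the job in, once; it reports no verdict.
The state is a dict: "t": time; "joints": joint angles; "qvel": joint speeds; "tau": joint torques, N m; "eef_pos": TCP position; "tcp_rot": TCP orientation; "ft_force": force on the tool from outside, world axes, zero at the start; "moment": the same for the moment, N m; "opening": opening from 0.0 (shut) to 1.0 (fully open).
Only numpy, scipy, OpenCV 4.12 (cv2) and the standard library are available. Lean on these libraries where they do the work, as an engineer would, in place of code of your own. Each camera call takes 0.05 s, during which the arm holds its last target.

## Working session

There is one attempt and no reset: what is moved stays moved. The work goes in short steps, Python scripts to look and compute and a tool call to move; the robot and the scene stay as the last step left them, time stands still between calls to the robot, and variables do not carry over. Pictures are saved under pics/ and viewed, and the job is handed in when it is done.

Besides the shell and the picture viewer there is one more tool, called after "Request:" as a command line: name --argument value ..., lists and objects as JSON in quotes. arm_command: Moves the arm, as the interface text tells. Its arguments: {"type":"object","properties":{"deltas":{"type":"array","items":{"type":"array","items":{"type":"array","items":{"type":"number","minimum":-1,"maximum":1}}}}},"required":["deltas"]}

```bash
mkdir -p pics; python3 - <<'E'
from cell import env
import cv2,numpy as np
s=env.state();print(s)
for n in ("side","top","wrist"):
    c=env.read_camera(n);cv2.imwrite(f"pics/{n}0.png",c["frame"][:,:,::-1])
    print(n,{k:np.round(v,4).tolist() for k,v in c.items() if k!="frame"})
E
```

```text
{'t': 0.0, 'joints': array([-1.35358417e+00,  4.91554449e-01,  1.55945963e+00, -4.46014345e-05,
        1.09168835e+00, -1.05576384e-01]), 'qvel': array([-0.00012673,  0.00100209,  0.00039285, -0.00126644,  0.0008763 ,
       -0.00118316]), 'tau': array([ 3.39675731e-03, -6.12626767e+01, -2.58178157e+01,  6.94584008e-02,
        4.81507403e-02, -1.07160681e-04]), 'eef_pos': array([ 198.22941348, -592.47040756,  214.06141499]), 'tcp_rot': array([-3.14048488e+00, -7.76127972e-05,  3.22809079e-01]), 'ft_force': array([-0.8414777 , -0.77799395,  0.50627064]), 'moment': array([ 0.00558948,  0.01844578, -0.00600935]), 'opening': 1.0008815998550973}
side {'fx': 433.7815, 'fy': 433.7815, 'cx': 250.7373, 'cy': 197.5073, 'R': [[0.9884, -0.1513, -0.0143], [-0.1186, -0.7091, -0.695], [0.095, 0.6887, -0.7188]], 't': [-595.9958, 63.5796, 1073.225]}
top {'fx': 417.1655, 'fy': 417.1655, 'cx': 258.1641, 'cy': 191.2489, 'R': [[0.0046, -0.9999, 0.0158], [-0.9933, -0.0064, -0.115], [0.1151, -0.0152, -0.9932]], 't': [-105.9447, 613.4416, 987.7852]}
wrist {'fx': 324.6007, 'fy': 324.6007, 'cx': 261.7326, 'cy': 191.5924, 'tool_from_camera': [[-0.0004, -0.9628, -0.2701, 75.7781], [1.0, -0.0004, -0.0004, -1.357], [0.0003, -0.2701, 0.9628, -171.2795], [0.0, 0.0, 0.0, 1.0]]}
```

View pics/top0.png

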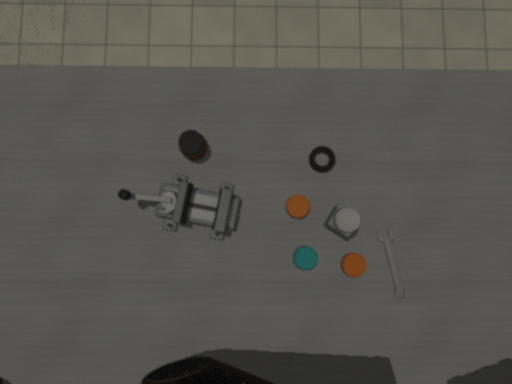

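View pics/side0.png

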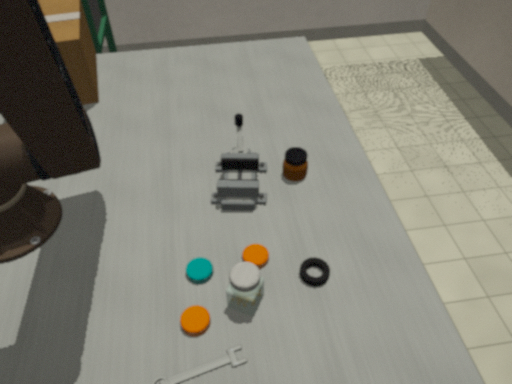

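View pics/wrist0.png

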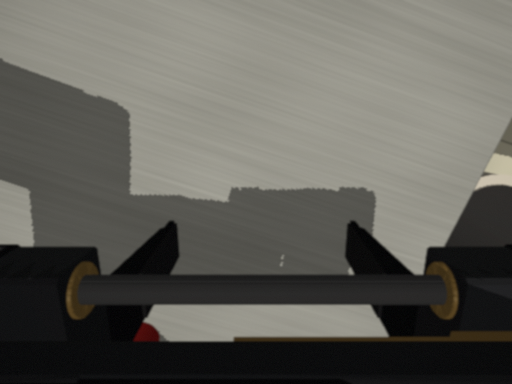

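```bash
cat > h.py <<'E'
import numpy as np,cv2
def proj(c,X):
    p=c["R"]@np.asarray(X,float)+np.asarray(c["t"]).ravel(); return np.array([c["fx"]*p[0]/p[2]+c["cx"],c["fy"]*p[1]/p[2]+c["cy"]])
def onz(c,uv,z):
    d=np.array([(uv[0]-c["cx"])/c["fx"],(uv[1]-c["cy"])/c["fy"],1]);R=np.asarray(c["R"]);t=np.asarray(c["t"]).ravel()
    o=-R.T@t;d=R.T@d;return o+d*(z-o[2])/d[2]
def zoom(c,u0,v0,w,h,k,fn,eq=1.0):
    f=c["frame"][v0:v0+h,u0:u0+w,::-1]
    f=np.clip(f.astype(float)*eq,0,255).astype(np.uint8)
    cv2.imwrite(fn,cv2.resize(f,None,fx=k,fy=k,interpolation=cv2.INTER_CUBIC))
E
python3 - <<'E'
from cell import env
from h import *
c=env.read_camera("top")
zoom(c,110,160,140,90,5,"pics/tv.png",2)
zoom(c,280,190,100,80,7,"pics/tj.png",2)
c=env.read_camera("side")
zoom(c,190,100,130,120,5,"pics/sv.png",1.3)
zoom(c,180,230,100,110,5,"pics/sj.png",1.2)
E
```

```text
(no output)
```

View pics/tv.png

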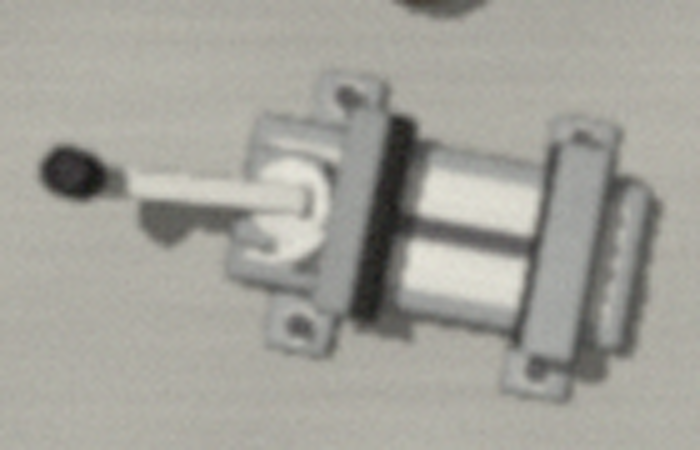

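View pics/tj.png

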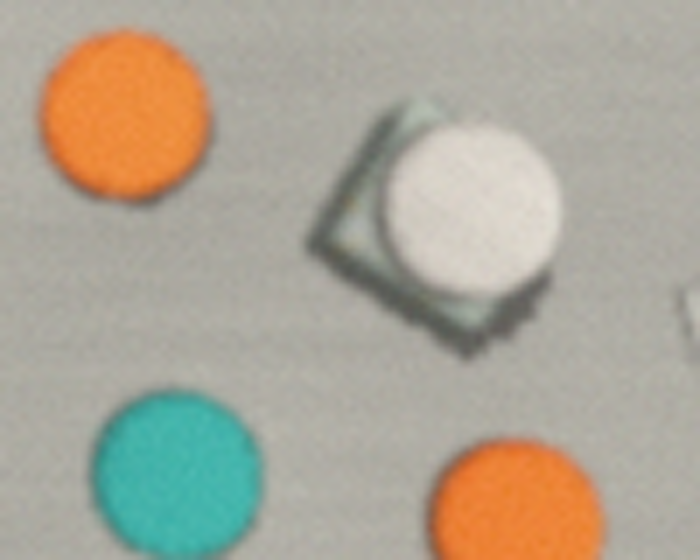

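View pics/sv.png

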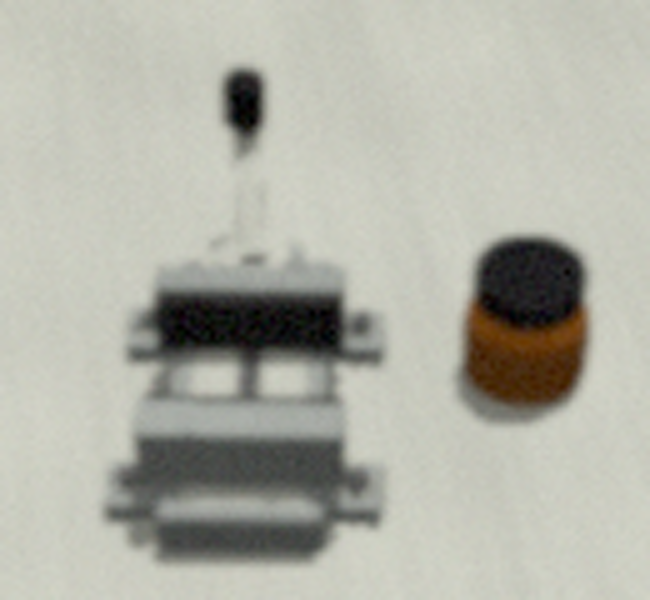

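View pics/sj.png

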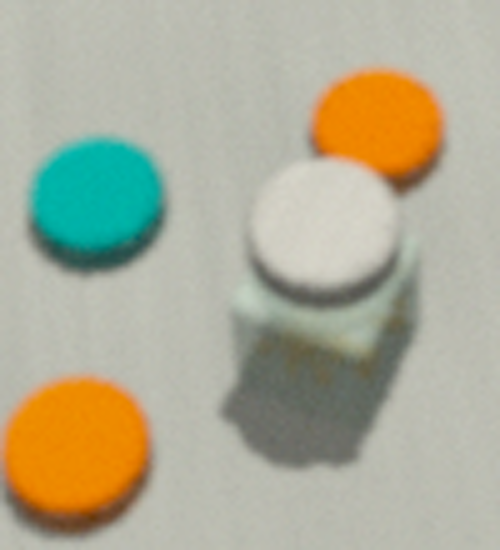

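```bash
python3 - <<'E'
from cell import env
from h import *
T=env.read_camera("top");S=env.read_camera("side")
def tv(x,y):return ((x+.5)/5-.5+110,(y+.5)/5-.5+160)
def tj(x,y):return ((x+.5)/7-.5+280,(y+.5)/7-.5+190)
def sv(x,y):return ((x+.5)/5-.5+190,(y+.5)/5-.5+100)
def sj(x,y):return ((x+.5)/5-.5+180,(y+.5)/5-.5+230)
print("lid",onz(T,tj(474,208),100),onz(S,sj(325,225),100))
for p in [(318,240),(420,97)]: print("jar foot",onz(T,tj(*p),0))
for p in [(556,142),(522,348),(617,150),(572,362)]: print("fixed top",onz(T,tv(*p),67))
for p in [(143,402),(343,402),(137,437),(343,437)]: print("fixed top side",onz(S,sv(*p),67))
for p in [(158,294),(343,294)]: print("sl pad top side",onz(S,sv(*p),67))
print("knob",onz(T,tv(75,172),95),onz(S,sv(244,78),105))
print("pin",onz(T,tv(300,202),65))
E
```

```text
lid [ 543.29955173 -306.03969044  100.        ] [ 544.99270606 -309.95577307  100.        ]
jar foot [ 536.40591485 -272.30150309    0.        ]
jar foot [ 588.40284043 -310.14970887    0.        ]
fixed top [617.66187363 -13.11468867  67.        ]
fixed top [519.9356903    1.39743637  67.        ]
fixed top [614.01797771 -42.16122318  67.        ]
fixed top [513.49718499 -22.18468064  67.        ]
fixed top side [522.18494197  -2.28412704  67.        ]
fixed top side [619.74721444 -18.72094196  67.        ]
fixed top side [516.83808922 -26.39417209  67.        ]
fixed top side [615.73258957 -43.00689265  67.        ]
sl pad top side [538.02622206  77.60498478  67.        ]
sl pad top side [633.00004268  61.4503176   67.        ]
knob [598.85149603 205.49469994  95.        ] [601.66551198 206.39906256 105.        ]
pin [588.43437986 107.86936937  65.        ]
```

Request:
arm_command --deltas '[[[0, 0.3, 0.25, 0.05, 0], [0, 0.3, 0.25, 0.05, 0], [0, 0.3, 0.25, 0.05, 0], [0, 0.3, 0.25, 0.05, 0], [0, 0.3, 0.25, 0, 0], [0, 0.3, 0.25, 0, 0], [0, 0.3, 0.25, 0, 0], [0, 0.3, 0.25, 0, 0], [0, 0.3, 0.25, 0, 0], [0, 0.3, 0.25, 0, 0], [0, 0.3, 0.2, 0, 0], [0, 0, 0, 0, 0]]]'

```text
t: 1.35
eef_pos: [538.6, -309.0, 235.2]
tcp_rot: [3.14, -0.001, 0.315]
ft_force: [0.3, -0.5, 1.0]
opening: 0.997
```

```bash
cat >> h.py <<'E'
from scipy.spatial.transform import Rotation as Ro
def wristcam(env):
    s=env.state();c=dict(env.read_camera("wrist"))
    M=np.asarray(c["tool_from_camera"]);Rt=Ro.from_euler("xyz",s["tcp_rot"]).as_matrix()
    A=np.eye(4);A[:3,:3]=Rt;A[:3,3]=s["eef_pos"];W=np.linalg.inv(A@M);c["R"]=W[:3,:3];c["t"]=W[:3,3];return c,s
E
python3 - <<'E'
from cell import env
from h import *
c,s=wristcam(env);print(s["eef_pos"],s["tcp_rot"],s["joints"],s["t"])
cv2.imwrite("pics/w1.png",c["frame"][:,:,::-1])
print(proj(c,[544,-308,100]),proj(c,s["eef_pos"]))
E
```

```text
[ 538.61716503 -309.03421359  235.23697689] [ 3.14029167e+00 -1.41517068e-03  3.15432586e-01] [-6.27389260e-01  4.65494235e-01  1.54503617e+00  4.21259738e-04
  1.12917808e+00  6.27795713e-01] 1.35
[263.78270333 176.19112767] [264.24743451 238.30976912]
```

View pics/w1.png

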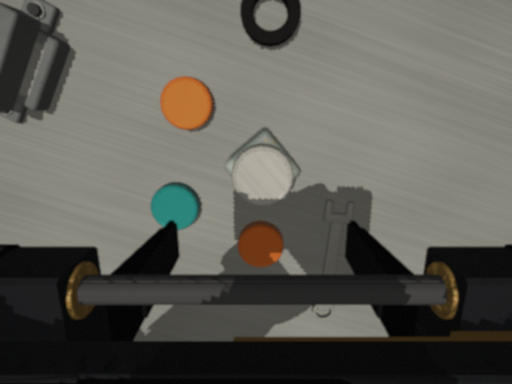

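```bash
python3 - <<'E'
from cell import env
from h import *
c,s=wristcam(env)
zoom(c,213,115,100,90,7,"pics/w1z.png",1.3)
g=cv2.cvtColor(c["frame"],cv2.COLOR_RGB2GRAY)
for a in cv2.HoughCircles(g[115:215,213:313],cv2.HOUGH_GRADIENT,1,20,param1=80,param2=12,minRadius=25,maxRadius=38)[0][:3]:
    print(a,onz(c,a[:2]+[213,115],100))
for p in [(226,167),(265,128),(301,171)]: print(onz(c,p,66),onz(c,p,0))
E
```

```text
[48.5 57.5 28.6] [ 544.93391549 -305.96248914  100.        ]
[ 531.87187546 -270.40818991   66.        ] [ 517.04364873 -267.53000767    0.        ]
[ 583.64961619 -297.16102421   66.        ] [ 578.85966576 -299.4694789     0.        ]
[ 552.54688707 -347.94877879   66.        ] [ 541.72697504 -360.10357876    0.        ]
```

View pics/w1z.png

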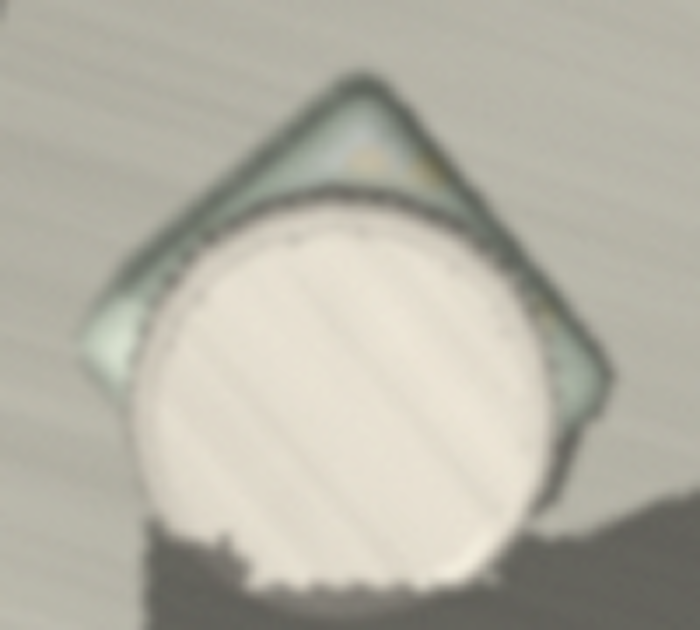

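```bash
python3 - <<'E'
from cell import env
from h import *
c,s=wristcam(env)
f=lambda x,y:onz(c,((x+.5)/7-.5+213,(y+.5)/7-.5+115),66)
a,b,d,e=f(120,285),f(330,82),f(400,95),f(600,352)
for p,q in((a,b),(d,e)):
    v=q-p;n=np.array([-v[1],v[0]])/np.hypot(v[0],v[1]);print(np.arctan2(v[1],v[0]),(np.array([545,-306])-p[:2])@n)
# vise
print(s["t"])
E
```

```text
-0.49792955229939 -29.348479743808646
-2.154960154761719 -30.551089668952375
1.45
```

Request:
arm_command --deltas '[[[0, 0.06, 0.03, -0.1, 0.145], [0, 0, 0, -0.1, 0.145], [0, 0, 0, -0.1, 0.145], [0, 0, 0, -0.1, 0.145], [0, 0, 0, -0.1, 0.145], [0, 0, 0, -0.1, 0.145], [0, 0, 0, 0, 0], [0, 0, 0, 0, 0]]]'

```text
t: 2.17
eef_pos: [532.1, -318.9, 174.3]
tcp_rot: [3.14, -0.0, 1.011]
ft_force: [0.1, 0.7, 0.5]
opening: 0.999
```

```bash
python3 - <<'E'
from cell import env
from h import *
c,s=wristcam(env);print(s["eef_pos"],s["tcp_rot"],s["joints"],s["t"])
cv2.imwrite("pics/w2.png",c["frame"][:,:,::-1])
print(proj(c,[545,-306,100]),proj(c,s["eef_pos"]))
E
```

```text
[ 532.10477771 -318.85444568  174.26978905] [ 3.13959924e+00 -2.18521330e-04  1.01089743e+00] [-6.46462250e-01  5.24467046e-01  1.61762756e+00  4.64263523e-04
  9.97531041e-01 -8.68145578e-02] 2.1667
[268.52861004 179.37853772] [264.03139719 239.89363719]
```

View pics/w2.png

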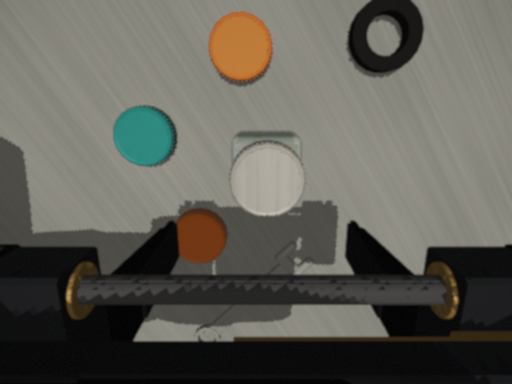

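```bash
python3 - <<'E'
from cell import env
from h import *
c,s=wristcam(env)
print(onz(c,(267.5,178.5),100))
for p in [(144,136),(201,237),(240,48)]: print(onz(c,p,18))
for p in [(232,140),(301,140)]: print(onz(c,p,66))
E
```

```text
[ 544.66226938 -304.98363428  100.        ]
[ 454.1842381  -219.61083595   18.        ]
[ 439.74398335 -339.40114      18.        ]
[ 579.89651494 -202.53478458   18.        ]
[ 533.06344618 -267.24841519   66.        ]
[ 583.10511283 -298.66544322   66.        ]
```

Request:
arm_command --deltas '[[[0, 0.06, 0.06, -0.1, 0], [0, 0.06, 0.06, -0.15, 0], [0, 0, 0, -0.15, 0], [0, 0, 0, -0.15, 0], [0, 0, 0, -0.15, 0], [0, 0, 0, -0.15, 0], [0, 0, 0, -0.15, 0], [0, 0, 0, -0.15, 0], [0, 0, 0, -0.05, 0], [0, 0, 0, -0.05, 0], [0, 0, 0, 0, 0]]]'

```text
t: 3.18
eef_pos: [549.0, -303.9, 45.5]
tcp_rot: [3.129, -0.0, 0.988]
ft_force: [1.0, 0.3, 0.6]
opening: 1.0
```

Request:
arm_command --deltas '[[[0, -0.04, -0.02, -0.05, 0.03], [0, 0, 0, -0.03, 0], [0, 0, 0, 0, 0], [0.6, 0, 0, 0, 0], [0.6, 0, 0, 0, 0], [0.6, 0, 0, 0, 0], [0.6, 0, 0, 0, 0], [0.6, 0, 0, 0, 0], [0.6, 0, 0, 0, 0]]]'

```text
t: 3.93
eef_pos: [547.4, -306.2, 41.3]
tcp_rot: [3.123, -0.0, 1.008]
ft_force: [-0.3, -0.0, -3.4]
opening: 0.653
```

```bash
python3 - <<'E'
from cell import env
from h import *
c,s=wristcam(env);print(s)
cv2.imwrite("pics/w3.png",c["frame"][:,:,::-1])
E
```

```text
{'t': 3.9333, 'joints': array([-0.6158478 ,  0.69505888,  1.7134258 ,  0.00190493,  0.71499021,
       -0.05450186]), 'qvel': array([ 0.00079348,  0.00190735,  0.00019062,  0.00117392, -0.00523029,
        0.00136454]), 'tau': array([-8.82367400e-03, -6.83666039e+01, -1.92960316e+01,  5.54417109e-02,
       -8.22840468e-02,  8.76354781e-03]), 'eef_pos': array([ 547.40962594, -306.23172773,   41.2955008 ]), 'tcp_rot': array([ 3.12343326e+00, -2.85992794e-04,  1.00802589e+00]), 'ft_force': array([-0.30332582, -0.04867757, -3.36456544]), 'moment': array([-0.01261685, -0.03744452, -0.00234957]), 'opening': 0.6526282859437261}
```

View pics/w3.png

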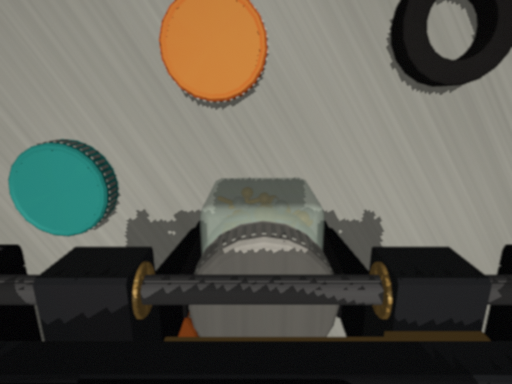

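Request:
arm_command --deltas '[[[0.6, 0, 0, 0.1, 0], [0.6, 0, 0, 0.2, 0], [0.6, 0, 0, 0.25, 0], [0.6, 0, 0, 0.25, 0], [0.6, 0, 0.1, 0.2, 0.1], [0.6, 0.03, 0.25, 0.1, 0.1], [0.6, 0.03, 0.3, 0, 0.1], [0.6, 0.03, 0.3, 0, 0.1], [0.6, 0.03, 0.3, 0, 0.1], [0.6, 0.03, 0.3, 0, 0], [0.6, 0.03, 0.2, 0, 0], [0.6, 0, 0, 0, 0]]]'

```text
t: 4.98
eef_pos: [561.7, -124.1, 159.9]
tcp_rot: [3.128, 0.001, 1.416]
ft_force: [-0.6, -0.1, -4.5]
opening: 0.654
```

```bash
python3 - <<'E'
from cell import env
from h import *
c,s=wristcam(env);print(s["eef_pos"],s["tcp_rot"],s["joints"],s["ft_force"],s["t"])
cv2.imwrite("pics/w4.png",c["frame"][:,:,::-1])
E
```

```text
[ 561.74443547 -124.10248858  159.91019394] [3.12773458e+00 7.01890410e-04 1.41555548e+00] [-0.33307145  0.47730238  1.75392316  0.00225366  0.89660466 -0.17923024] [-0.59711532 -0.07541798 -4.45544698] 4.9833
```

View pics/w4.png

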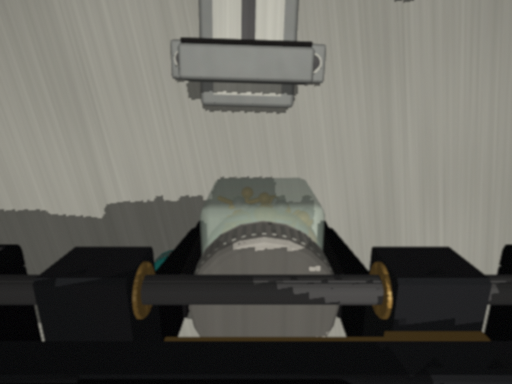

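Request:
arm_command --deltas '[[[0.6, 0, 0.3, 0, 0], [0.6, 0, 0.3, 0, 0], [0.6, 0, 0.1, 0, 0], [0.6, 0, 0, 0, 0]]]'

```text
t: 5.37
eef_pos: [561.6, -56.2, 160.8]
tcp_rot: [3.127, 0.002, 1.413]
ft_force: [-0.9, 0.3, -4.7]
opening: 0.651
```

```bash
python3 - <<'E'
from cell import env
from h import *
c,s=wristcam(env);print(s["eef_pos"],s["tcp_rot"],s["joints"],s["ft_force"],s["t"])
zoom(c,150,0,230,180,3.4,"pics/w5.png",1.2)
import pickle;pickle.dump((c,s),open("c5.pkl","wb"))
E
```

```text
[561.58755899 -56.23004133 160.84803456] [3.12702090e+00 2.26428822e-03 1.41264626e+00] [-0.21613671  0.46190645  1.779952   -0.00182929  0.88505652 -0.05685514] [-0.85829012  0.294866   -4.69119847] 5.3667
```

View pics/w5.png

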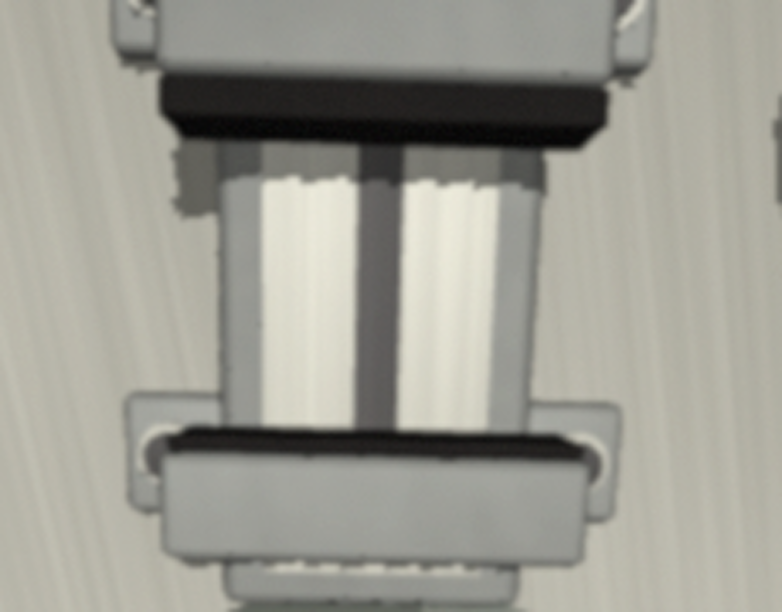

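```bash
cat > v.py <<'E'
import pickle
from h import *
c,s=pickle.load(open("c5.pkl","rb"))
f=lambda x,y,z:onz(c,((x+.5)/3.4-.5+150,(y+.5)/3.4-.5),z)[:2]
def pr(n,a,b,z):
    p,q=f(*a,z),f(*b,z);print(n,p.round(1),q.round(1),((p+q)/2).round(1),"len",np.linalg.norm(q-p).round(1),"ang",np.arctan2(*(q-p)[::-1]).round(4))
pr("fixed jaw inner",(162,453),(587,461),67)
pr("fixed pad edge",(182,430),(565,437),67)
pr("fixed outer",(170,550),(583,562),67)
pr("slide jaw top edge",(160,75),(612,82),67)
pr("slide pad edge",(162,112),(607,120),67)
pr("slide pad bottom bed",(180,138),(582,149),28)
pr("fixed bed",(222,430),(530,433),28)
pr("fixed lug",(128,395),(620,405),10)
pr("slot L",(360,150),(355,430),28);pr("slot R",(403,150),(397,430),28)
pr("bed L",(218,180),(222,425),28);pr("bed R",(540,190),(530,430),28)
print(-c["R"].T@c["t"])
def vise(o,yaw):
    R=np.array([[np.cos(yaw),-np.sin(yaw)],[np.sin(yaw),np.cos(yaw)]])
    for n,p in dict(fixtop=(-52,-35,67),fixtopR=(52,-35,67),fixbed=(-35,-35,28),fixbedR=(35,-35,28),slT=(-52,35,67),slTR=(52,35,67),slB=(-52,35,28),slBR=(52,35,28),bedc=(0,0,28)).items():
        P=np.r_[np.array(o)+R@p[:2],p[2]];u=proj(c,P);print(n,((u+.5-[150,0])*3.4-.5).round(0))
vise((575,27.5),-.16)
E
python3 v.py
```

```text
fixed jaw inner [519.    3.2] [618.3 -14.8] [568.7  -5.8] len 101.0 ang -0.1786
fixed pad edge [524.7   7.7] [613.8  -8.3] [ 5.693e+02 -3.000e-01] len 90.5 ang -0.1777
fixed outer [516.  -19.9] [614.7 -39. ] [565.4 -29.4] len 100.6 ang -0.1907
slide jaw top edge [535.6  82.5] [632.6  65.9] [584.1  74.2] len 98.3 ang -0.1696
slide pad edge [534.5  75.3] [630.7  58.6] [582.6  66.9] len 97.6 ang -0.1724
slide pad bottom bed [532.4  76.8] [632.6  58.4] [582.5  67.6] len 101.8 ang -0.1815
fixed bed [528.6   4. ] [610.9 -10. ] [569.8  -3. ] len 83.4 ang -0.1693
fixed lug [501.8  16.8] [639.7  -8.1] [570.8   4.3] len 140.1 ang -0.1791
slot L [576.8  66.9] [564.1  -1.7] [570.5  32.6] len 69.8 ang -1.7539
slot R [587.6  65.2] [575.3  -3.5] [581.5  30.9] len 69.8 ang -1.7472
bed L [540.   65.6] [528.9   5.3] [534.4  35.5] len 61.3 ang -1.7519
bed R [620.9  50.4] [611.   -9.2] [615.9  20.6] len 60.5 ang -1.7351
[570.48630954  20.84404953 331.93810359]
fixtop [160. 462.]
fixtopR [597. 462.]
fixbed [249. 447.]
fixbedR [506. 447.]
slT [143. 141.]
slTR [615. 142.]
slB [173. 167.]
slBR [581. 169.]
bedc [378. 312.]
```

```bash
python3 - <<'E'
import pickle
from h import *
c,s=pickle.load(open("c5.pkl","rb"))
M=np.linalg.inv(c["tool_from_camera"])
def pt(P):
    p=M@np.r_[P,1];return (c["fx"]*p[0]/p[2]+c["cx"],c["fy"]*p[1]/p[2]+c["cy"])
for n,P in dict(bodytopfront=(31,0,-24.7),bodybotfront=(31,0,41.3),lidtopfront=(30,0,-58.7),lidback=(-30,0,-58.7),L=(31,-31,-24.7),R=(31,31,-24.7),LB=(31,-31,41),RB=(31,31,41)).items():print(n,np.round(pt(P),1))
zoom(c,180,160,160,120,5,"pics/w5j.png",1.2)
E
```

```text
bodytopfront [263.7 201.9]
bodybotfront [263.1 172.2]
lidtopfront [264.2 231.8]
lidback [263.9 363.6]
L [198.2 201.9]
R [329.2 201.8]
LB [216.7 172.4]
RB [309.5 172.3]
```

View pics/w5j.png

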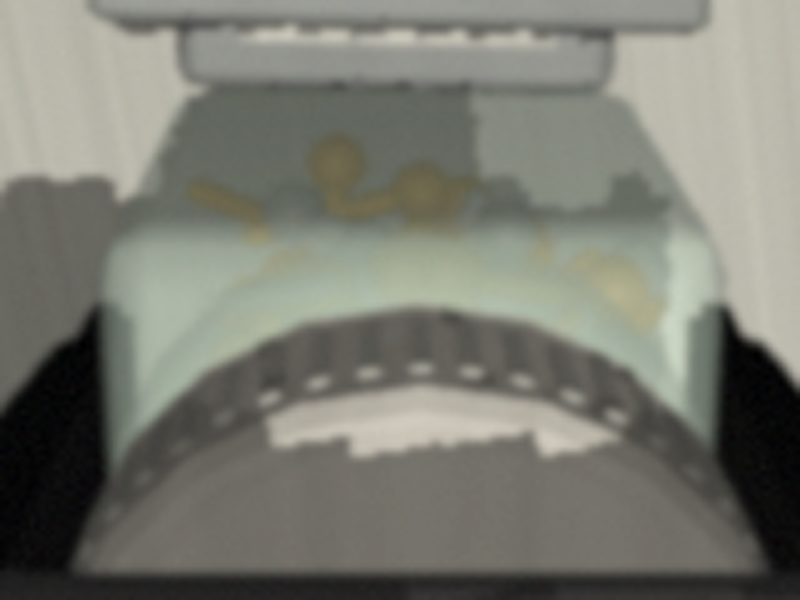

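Request:
arm_command --deltas '[[[0.6, 0.05, 0.3, 0, -0.025], [0.6, 0.05, 0.3, 0, 0], [0.6, 0.05, 0.25, 0, 0], [0.6, 0, 0.05, 0, 0], [0.6, 0, 0, 0, 0]]]'

```text
t: 5.83
eef_pos: [578.5, 28.1, 161.2]
tcp_rot: [3.126, 0.004, 1.385]
ft_force: [0.4, -0.1, -4.4]
opening: 0.652
```

Request:
arm_command --deltas '[[[0.6, -0.02, 0.06, -0.15, 0.01], [0.6, 0, 0, -0.15, 0], [0.6, 0, 0, -0.1, 0], [0.6, 0, 0, 0, 0], [0.6, 0, 0, 0, 0]]]'

```text
t: 6.25
eef_pos: [577.5, 26.9, 120.4]
tcp_rot: [3.124, 0.005, 1.389]
ft_force: [0.2, 0.0, -3.8]
opening: 0.652
```

```bash
python3 - <<'E'
from cell import env
from h import *
print(env.state()["eef_pos"],env.state()["tcp_rot"])
c=env.read_camera("side");zoom(c,190,80,130,130,4.6,"pics/s6.png",1.3)
c=env.read_camera("top");zoom(c,120,140,140,100,5.5,"pics/t6.png",2)
E
```

```text
[577.54180058  26.89787212 120.42085396] [3.12390929 0.00515581 1.3889692 ]
```

View pics/s6.png

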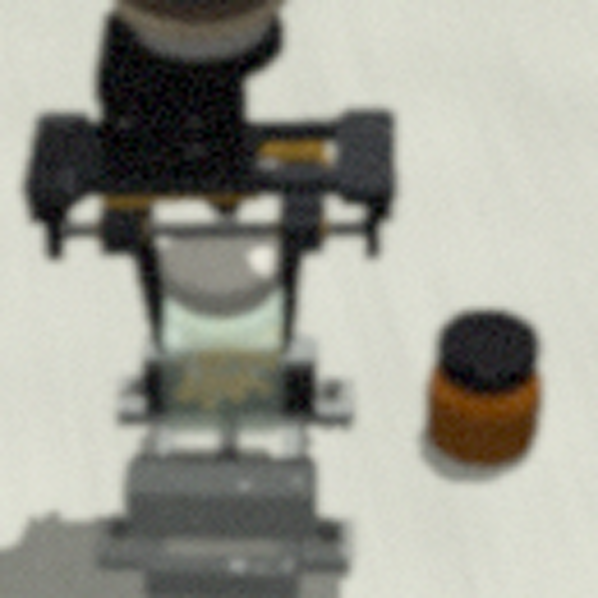

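View pics/t6.png

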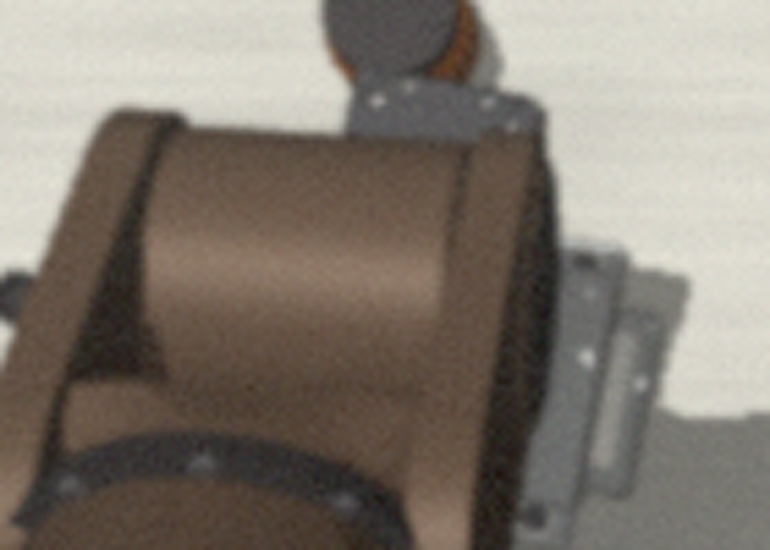

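Request:
arm_command --deltas '[[[0.6, -0.01, 0.07, 0, 0], [0.6, 0, 0, 0, 0], [0.6, 0, 0, 0, 0]]]'

```text
t: 6.6
eef_pos: [577.3, 34.1, 122.5]
tcp_rot: [3.121, 0.005, 1.388]
ft_force: [0.2, 0.1, -4.4]
opening: 0.656
```

Request:
arm_command --deltas '[[[0.6, 0, 0.01, -0.1, 0], [0.6, 0, 0.01, -0.1, 0], [0.6, 0, 0, 0, 0]]]'

```text
t: 6.85
eef_pos: [577.7, 36.7, 101.8]
tcp_rot: [3.118, 0.004, 1.389]
ft_force: [-1.1, 0.4, -4.7]
opening: 0.651
```

Request:
arm_command --deltas '[[[0.6, -0.01, -0.02, -0.05, 0], [0.6, 0, 0, 0, 0]]]'

```text
t: 7.02
eef_pos: [576.2, 34.9, 95.3]
tcp_rot: [3.12, 0.005, 1.389]
ft_force: [-0.5, 0.0, -4.2]
opening: 0.653
```

```bash
python3 - <<'E'
from cell import env
from h import *
c,s=wristcam(env);print(s["eef_pos"],s["ft_force"],s["t"])
zoom(c,150,100,230,180,3.4,"pics/w7.png",1.5)
E
```

```text
[576.20417561  34.85202731  95.29085741] [-0.53488232  0.033332   -4.19567449] 7.0167
```

View pics/w7.png

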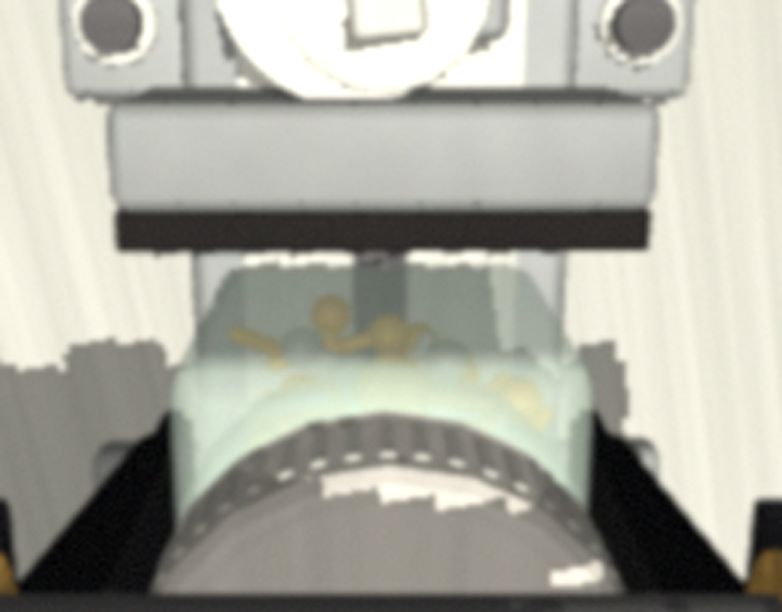

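```bash
python3 - <<'E'
from cell import env
from h import *
c,s=wristcam(env)
f=lambda x,y,z:onz(c,((x+.5)/3.4-.5+150,(y+.5)/3.4-.5+100),z)
n=np.array([.177,.984])
o=np.array([576,32])
for q,z in(((380,266),54),((117,247),67),((648,247),67),((380,258),28)):p=f(*q,z);print(p,(p[:2]-o)@n)
E
```

```text
[581.17912621  61.33709458  54.        ] 29.784406402594914
[534.5418663   76.99741477  67.        ] 36.9393664726791
[631.14872926  58.74847568  67.        ] 36.08182514841644
[580.91936063  56.89476933  28.        ] 25.367179854565887
```

Request:
arm_command --deltas '[[[0.6, 0, 0.02, -0.06, 0], [0.6, 0, 0.01, -0.06, 0], [0.6, 0, 0, -0.04, 0], [0.6, 0, 0, 0, 0]]]'

```text
t: 7.45
eef_pos: [577.4, 37.8, 79.4]
tcp_rot: [3.117, 0.004, 1.389]
ft_force: [-0.4, -0.8, -4.9]
opening: 0.653
```

Request:
arm_command --deltas '[[[0.6, 0, -0.01, -0.04, 0], [0.6, 0, 0, -0.03, 0], [0.6, 0, 0, -0.03, 0], [0.6, 0, 0, 0, 0]]]'

```text
t: 7.78
eef_pos: [578.0, 36.7, 69.1]
tcp_rot: [3.115, 0.004, 1.389]
ft_force: [-1.1, 0.2, -1.7]
opening: 0.649
```

Request:
arm_command --deltas '[[[0.6, 0, 0, -0.02, 0], [0.6, 0, 0, 0, 0], [0.6, 0, 0, 0, 0]]]'

```text
t: 8.03
eef_pos: [578.4, 36.7, 69.9]
tcp_rot: [3.113, 0.004, 1.389]
ft_force: [-0.7, -0.4, -4.0]
opening: 0.651
```

```bash
python3 - <<'E'
from cell import env
from h import *
c,s=wristcam(env);print(s["eef_pos"],s["ft_force"],s["moment"],s["t"])
zoom(c,150,100,230,180,3.4,"pics/w8.png",1.5)
c=env.read_camera("side");zoom(c,190,80,130,130,4.6,"pics/s8.png",1.3)
E
```

```text
[578.37542276  36.68461501  69.87118037] [-0.72441008 -0.39501427 -3.9533374 ] [ 0.00210064 -0.0909127   0.00916696] 8.0333
```

View pics/w8.png

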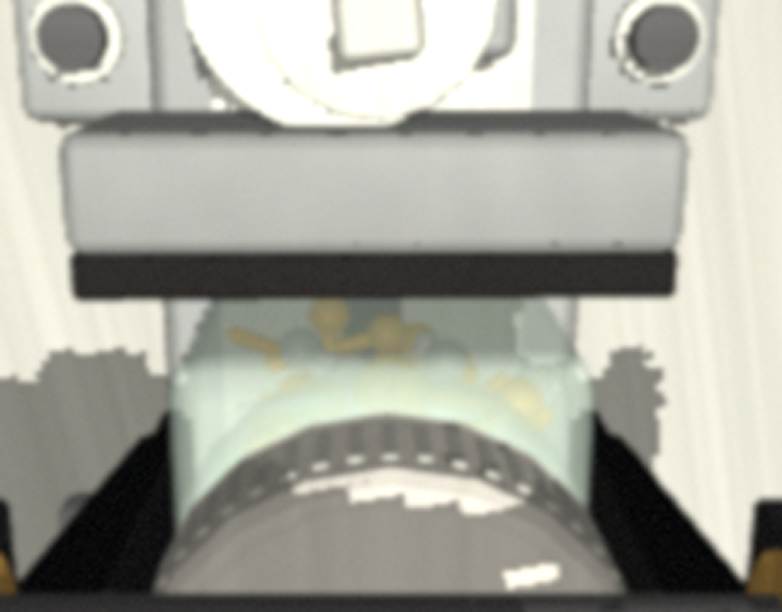

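View pics/s8.png

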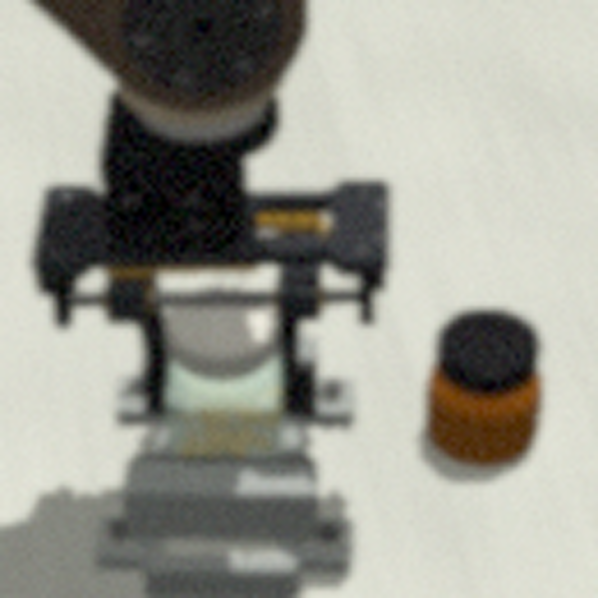

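Request:
arm_command --deltas '[[[0.6, 0, 0, -0.03, 0], [0.6, 0, 0, -0.03, 0]]]'

```text
t: 8.3
eef_pos: [578.6, 36.7, 67.6]
tcp_rot: [3.112, 0.004, 1.389]
ft_force: [-14.1, 1.0, 43.3]
opening: 0.654
```

Request:
arm_command --deltas '[[[0.6, 0, 0, 0.01, 0], [0.4, 0, 0, 0, 0], [0.2, 0, 0, 0, 0], [0, 0, 0, 0, 0], [0, 0, 0, 0, 0], [0, 0, 0, 0, 0]]]'

```text
t: 8.8
eef_pos: [579.4, 36.8, 68.9]
tcp_rot: [3.11, 0.004, 1.39]
ft_force: [-0.2, 0.1, -0.3]
opening: 0.876
```

```bash
python3 - <<'E'
from cell import env
from h import *
c,s=wristcam(env);print(s["eef_pos"],s["ft_force"],s["moment"],s["t"])
zoom(c,130,100,270,180,2.9,"pics/w9.png",1.5)
c=env.read_camera("side");zoom(c,190,80,130,130,4.6,"pics/s9.png",1.3)
E
```

```text
[579.4043877   36.79434157  68.93944734] [-0.18517076  0.05452727 -0.29462583] [-0.06411439 -0.05970796  0.01136665] 8.8
```

View pics/w9.png

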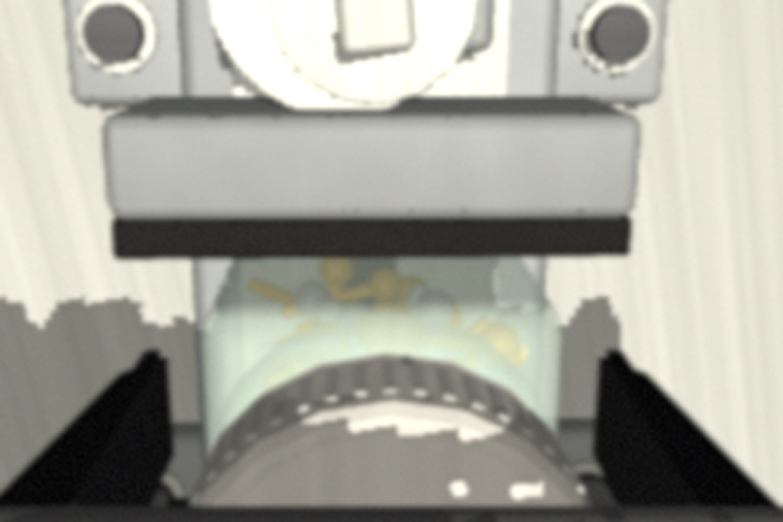

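View pics/s9.png

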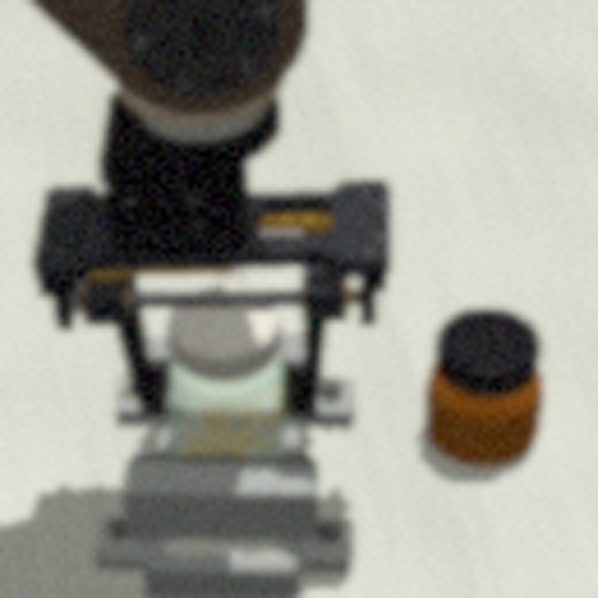

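Request:
arm_command --deltas '[[[0, 0, 0, 0.1, 0], [0, 0, 0, 0.2, 0], [0, 0, 0, 0.3, 0], [0, 0, 0, 0.3, 0], [0, 0, 0, 0, 0]]]'

```text
t: 9.32
eef_pos: [578.2, 36.8, 163.0]
tcp_rot: [3.114, 0.004, 1.389]
ft_force: [0.9, -0.1, 0.3]
opening: 1.0
```

```bash
python3 - <<'E'
from cell import env
from h import *
c,s=wristcam(env);print(s["eef_pos"],s["tcp_rot"],s["t"])
cv2.imwrite("pics/w10.png",c["frame"][:,:,::-1])
import pickle;pickle.dump((c,s),open("c10.pkl","wb"))
E
```

```text
[578.17822462  36.78878385 163.04825639] [3.11398315 0.00411771 1.38939613] 9.3167
```

View pics/w10.png

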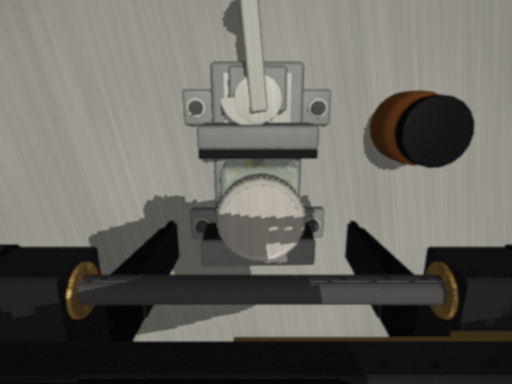

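```bash
python3 - <<'E'
import pickle
from h import *
c,s=pickle.load(open("c10.pkl","rb"))
print("lid",onz(c,(261,219),128),"roundjar",onz(c,(435,131),70))
print("pin",onz(c,(258,100),65),"leverpts",onz(c,(258,105),65),onz(c,(250,5),65))
n=np.array([.177,.984])
for p in((199,156),(316,156)): q=onz(c,p,67);print(q,(q[:2]-[576,32])@n)
E
```

```text
lid [577.67805572  36.77868347 128.        ] roundjar [728.20799444  62.98728317  70.        ]
pin [590.89835856 112.93495227  65.        ] leverpts [590.19000678 109.14742421  65.        ] [597.51312398 180.5068532   65.        ]
[534.81025096  78.03587856  67.        ] 38.008718922464375
[630.15040016  60.05868544  67.        ] 37.19436730437697
```

Request:
arm_command --deltas '[[[0, 0.03, 0.3, 0, 0.1], [0, 0.03, 0.3, 0, 0], [0, 0.04, 0.3, 0, 0], [0, 0.04, 0.3, 0, 0], [0, 0.04, 0.3, 0, 0], [0, 0.04, 0.2, 0, 0], [0, 0, 0, 0, 0]]]'

```text
t: 9.95
eef_pos: [597.8, 212.3, 158.5]
tcp_rot: [3.119, 0.006, 1.467]
ft_force: [-1.0, -0.5, -0.2]
opening: 0.999
```

```bash
python3 - <<'E'
from cell import env
from h import *
c,s=wristcam(env);print(s["eef_pos"],s["tcp_rot"],s["joints"],s["t"])
cv2.imwrite("pics/w11.png",c["frame"][:,:,::-1])
print(proj(c,[600,207,105]))
import pickle;pickle.dump((c,s),open("c11.pkl","wb"))
E
```

```text
[597.83614343 212.29320988 158.48656129] [3.11884097 0.00559277 1.46714101] [ 0.24274196  0.55479329  1.60830296 -0.01585971  0.95905253  0.35531571] 9.95
[264.957001   216.35724529]
```

View pics/w11.png

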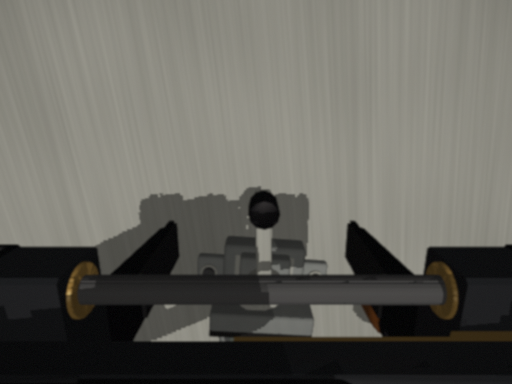

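Request:
arm_command --deltas '[[[0, 0.02, -0.03, -0.1, 0], [0.2, 0, 0, -0.2, 0], [0.3, 0, 0, -0.2, 0], [0.4, 0, 0, -0.15, 0], [0.5, 0, 0, -0.1, 0], [0.66, 0, 0, 0, 0], [0.66, 0, 0, 0, 0], [0.66, 0, 0, 0, 0]]]'

```text
t: 10.67
eef_pos: [597.8, 199.1, 75.6]
tcp_rot: [3.124, 0.009, 1.462]
ft_force: [-0.0, -0.7, -0.2]
opening: 0.57
```

```bash
python3 - <<'E'
from cell import env
from h import *
c,s=wristcam(env);print(s["eef_pos"],s["tcp_rot"],s["ft_force"],s["opening"],s["t"])
zoom(c,100,130,320,250,2.4,"pics/w12.png",1.3)
c=env.read_camera("side");zoom(c,190,60,130,130,4.6,"pics/s12.png",1.3)
E
```

```text
[597.82103899 199.09710336  75.61481094] [3.12413311 0.00874969 1.46191016] [-0.01292294 -0.67957675 -0.15973641] 0.5698361981843718 10.6667
```

View pics/w12.png

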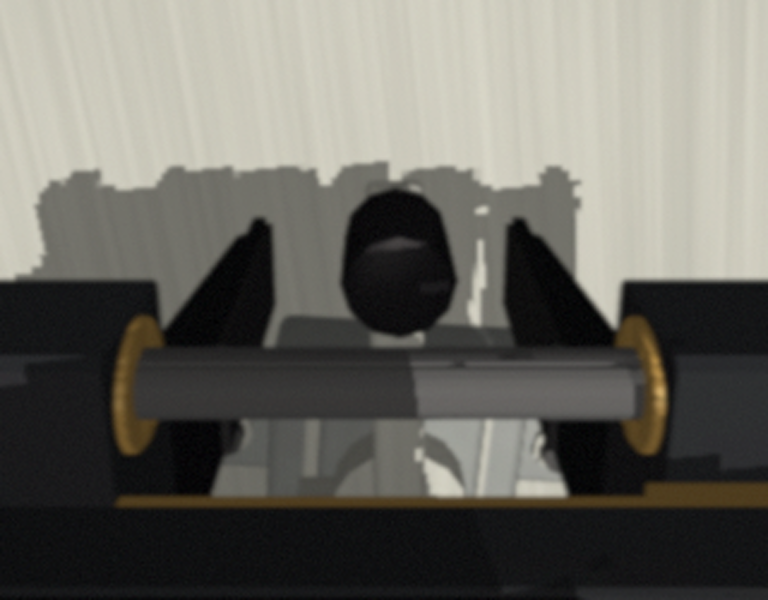

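View pics/s12.png

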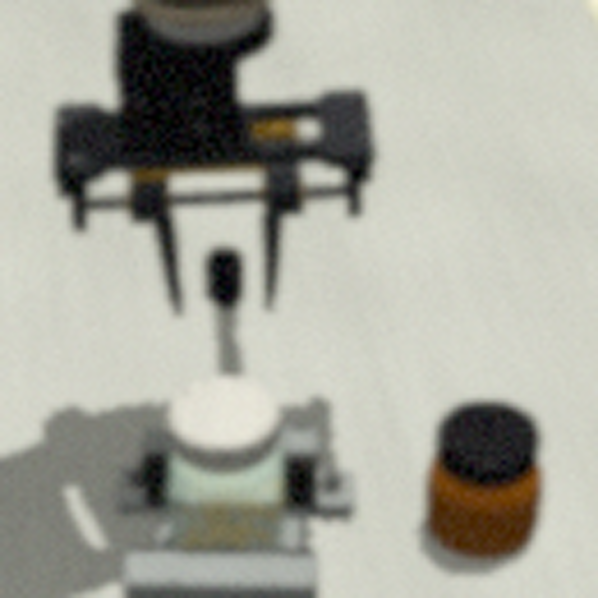

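Request:
arm_command --deltas '[[[0.66, 0.02, 0.08, 0.03, 0], [0.66, 0, 0.01, 0, 0], [0.66, 0, 0, 0, 0]]]'

```text
t: 11.02
eef_pos: [601.2, 209.5, 81.6]
tcp_rot: [3.12, 0.007, 1.462]
ft_force: [-0.0, -0.2, -0.6]
opening: 0.348
```

Request:
arm_command --deltas '[[[0.66, -0.1, 0, 0, 0.14], [0.66, -0.1, 0, 0, 0.14], [0.66, -0.1, -0.02, 0, 0.14], [0.66, -0.1, -0.03, 0, 0.14]]]'

```text
t: 11.35
eef_pos: [564.5, 206.4, 83.4]
tcp_rot: [3.109, 0.007, 1.918]
ft_force: [3.5, 0.6, -3.6]
opening: 0.342
```

Request:
arm_command --deltas '[[[0.66, -0.1, -0.04, -0.01, 0.12], [0.66, -0.09, -0.05, -0.01, 0.13], [0.66, -0.09, -0.06, -0.01, 0.13], [0.66, -0.08, -0.07, -0.01, 0.14]]]'

```text
t: 11.68
eef_pos: [531.1, 187.7, 83.0]
tcp_rot: [3.095, 0.011, 2.35]
ft_force: [1.8, 4.9, 2.1]
opening: 0.341
```

Request:
arm_command --deltas '[[[0.66, -0.08, -0.07, -0.01, 0.12], [0.66, -0.07, -0.08, -0.01, 0.12], [0.66, -0.06, -0.09, -0.01, 0.13], [0.66, -0.05, -0.09, -0.01, 0.13]]]'

```text
t: 12.02
eef_pos: [506.8, 157.2, 82.5]
tcp_rot: [3.085, 0.019, 2.766]
ft_force: [0.7, 4.0, 3.8]
opening: 0.34
```

Request:
arm_command --deltas '[[[0.66, -0.04, -0.09, -0.01, 0.1], [0.66, -0.03, -0.1, -0.01, 0.1], [0.66, -0.02, -0.1, -0.01, 0.1]]]'

```text
t: 12.27
eef_pos: [497.8, 129.7, 81.8]
tcp_rot: [3.081, 0.023, 3.017]
ft_force: [-1.2, 6.4, 5.4]
opening: 0.344
```

Request:
arm_command --deltas '[[[0.66, 0, -0.05, -0.01, 0], [0.66, 0, -0.05, -0.01, 0], [0.66, 0, -0.04, 0, 0]]]'

```text
t: 12.52
eef_pos: [497.4, 125.6, 81.8]
tcp_rot: [3.066, 0.023, 3.015]
ft_force: [6.4, 59.1, -23.1]
opening: 0.353
```

```bash
python3 - <<'E'
from cell import env
from h import *
c=env.read_camera("side");zoom(c,170,60,130,130,4.6,"pics/s13.png",1.3)
c=env.read_camera("top");zoom(c,120,140,140,120,5,"pics/t13.png",2)
E
```

```text
(no output)
```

View pics/s13.png

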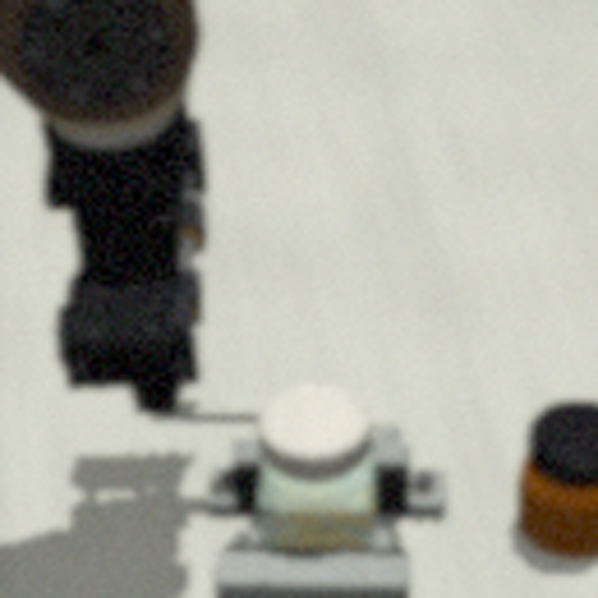

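View pics/t13.png

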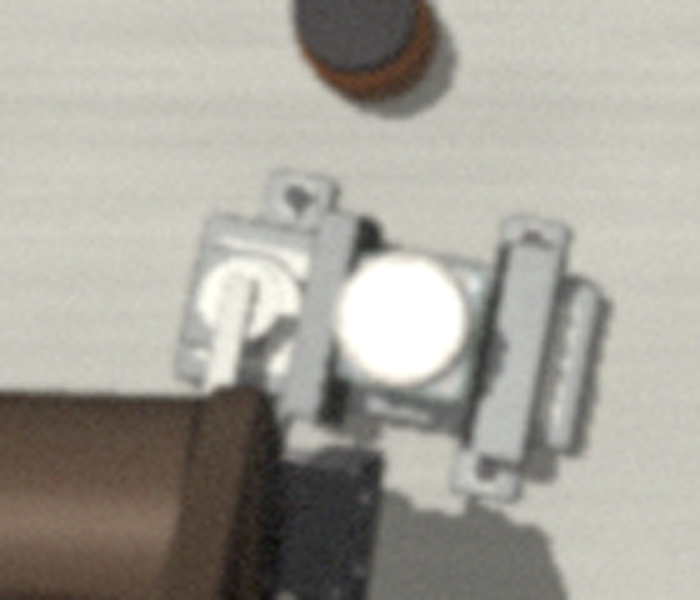

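Request:
arm_command --deltas '[[[0.6, 0, 0.05, 0, 0], [0.3, 0, 0, 0, 0], [0.2, 0, 0, 0.05, 0], [0, 0, 0, 0.2, 0], [0, 0, 0, 0.3, 0], [0, 0, 0, 0.3, 0], [0, 0, 0, 0, 0]]]'

```text
t: 13.2
eef_pos: [496.9, 133.7, 171.2]
tcp_rot: [3.066, 0.022, 3.016]
ft_force: [0.6, -0.5, -0.2]
opening: 0.761
```

```bash
python3 - <<'E'
from cell import env
from h import *
c,s=wristcam(env);print(s["eef_pos"],s["tcp_rot"],s["joints"],s["t"])
cv2.imwrite("pics/w14.png",c["frame"][:,:,::-1])
E
```

```text
[496.86693188 133.71436062 171.18078159] [3.06584003 0.02237934 3.01552726] [ 0.0976883   0.37301911  1.90904131  0.09402531  0.82308863 -1.41059338] 13.2
```

View pics/w14.png

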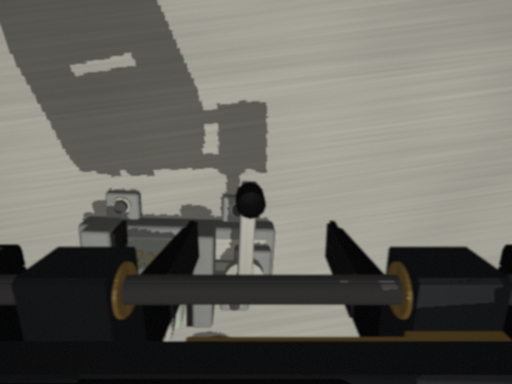

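Request:
arm_command --deltas '[[[0, 0, 0, 0.05, -0.15], [0, 0, 0, 0.05, -0.15], [0, 0.08, -0.1, 0, -0.15], [0, 0.08, -0.1, 0, -0.15], [0, 0.08, -0.1, 0, -0.15], [0, 0.08, -0.1, 0, -0.15], [0, 0.08, -0.1, 0, -0.15], [0, 0.08, -0.1, 0, -0.15], [0, 0.08, -0.1, 0, -0.15], [0, 0.08, -0.1, 0, -0.15], [0, 0.08, -0.1, 0, -0.15], [0, 0.05, -0.1, 0, -0.15]]]'

```text
t: 14.25
eef_pos: [571.8, 25.5, 172.9]
tcp_rot: [3.074, 0.019, 1.533]
ft_force: [0.4, 0.4, 0.5]
opening: 0.997
```

Request:
arm_command --deltas '[[[0, 0, 0, 0, -0.15], [0, 0, 0, 0, -0.15], [0, 0, 0, 0, -0.15], [0, 0, 0, 0, -0.15], [0, 0, 0, 0, -0.15], [0, 0, 0, 0, -0.15], [0, 0, 0, 0, -0.15], [0, 0, 0, 0, -0.15], [0, 0, 0, 0, -0.15], [0, 0, 0, 0, -0.1], [0, 0, 0, 0, 0]]]'

```text
t: 15.17
eef_pos: [568.7, 18.8, 162.5]
tcp_rot: [3.081, 0.029, 0.321]
ft_force: [0.4, -0.4, 0.0]
opening: 1.003
```

```bash
python3 - <<'E'
from cell import env
from h import *
c,s=wristcam(env);print(s["eef_pos"],s["tcp_rot"],s["joints"],s["t"])
cv2.imwrite("pics/w15.png",c["frame"][:,:,::-1])
import pickle;pickle.dump((c,s),open("c15.pkl","wb"))
print(proj(c,[575.5,29,128]))
E
```

```text
[568.68795461  18.81495194 162.51391474] [3.08147635 0.02935408 0.32115654] [-0.05101262  0.47580308  1.7500085  -0.08364786  0.92292334  1.2484822 ] 15.1667
[249.3758143  202.51891344]
```

View pics/w15.png

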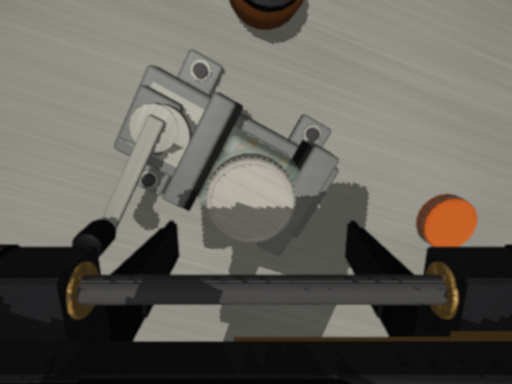

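```bash
python3 - <<'E'
import pickle
from h import *
c,s=pickle.load(open("c15.pkl","rb"))
print("lid",onz(c,(250,198),128))
zoom(c,190,130,130,130,4.6,"pics/w15z.png",1.4)
E
```

```text
lid [578.62608522  29.57302936 128.        ]
```

View pics/w15z.png

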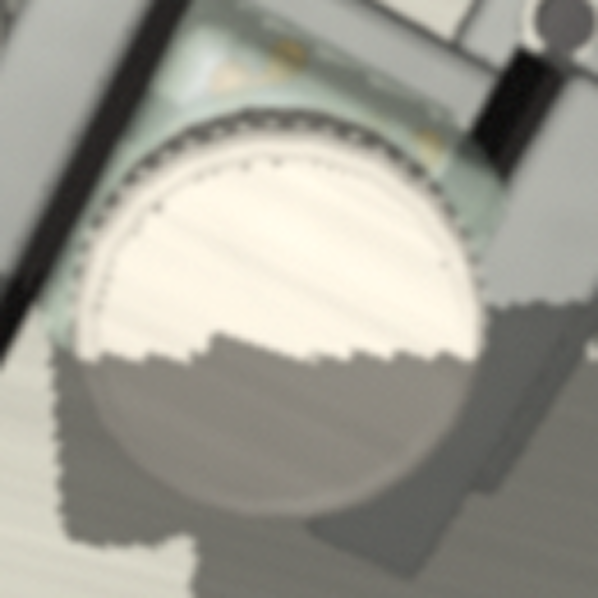

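Request:
arm_command --deltas '[[[0, 0.09, 0.11, 0, 0], [0, 0, 0, -0.1, 0], [0, 0, 0, -0.15, 0], [0, 0, 0, -0.15, 0], [0, 0, 0, -0.1, 0], [0, 0, 0, 0, 0]]]'

```text
t: 15.72
eef_pos: [578.3, 31.2, 107.3]
tcp_rot: [3.082, 0.03, 0.339]
ft_force: [-0.5, 1.0, 0.1]
opening: 0.999
```

Request:
arm_command --deltas '[[[0, 0, -0.02, -0.04, 0], [0.3, 0, 0, 0, 0], [0.7, 0, 0, 0, 0], [0.7, 0, 0, 0, 0], [0.7, 0, 0, 0, 0], [0.7, 0, 0, 0, 0], [0.7, 0, 0, 0, 0], [0.7, 0, 0, 0, 0]]]'

```text
t: 16.38
eef_pos: [579.5, 27.8, 104.6]
tcp_rot: [3.079, 0.028, 0.342]
ft_force: [-0.6, 1.0, -6.3]
opening: 0.631
```

```bash
python3 - <<'E'
from cell import env
from h import *
c,s=wristcam(env);print(s["eef_pos"],s["tcp_rot"],s["ft_force"],s["moment"],s["t"])
cv2.imwrite("pics/w16.png",c["frame"][:,:,::-1])
c=env.read_camera("side");zoom(c,170,60,150,130,4.6,"pics/s16.png",1.3)
E
```

```text
[579.49680544  27.79022766 104.55127845] [3.07897209 0.02790595 0.34217612] [-0.55021772  1.02575874 -6.34797562] [ 0.3967299  -0.02748771 -0.09351759] 16.3833
```

View pics/w16.png

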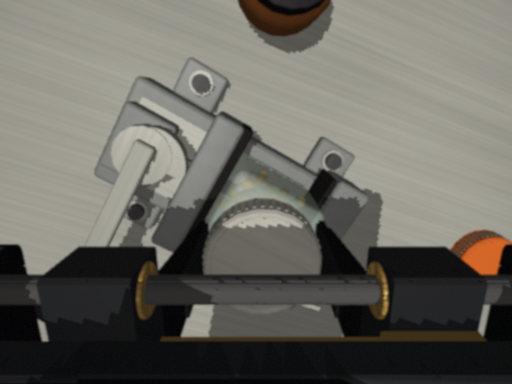

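View pics/s16.png

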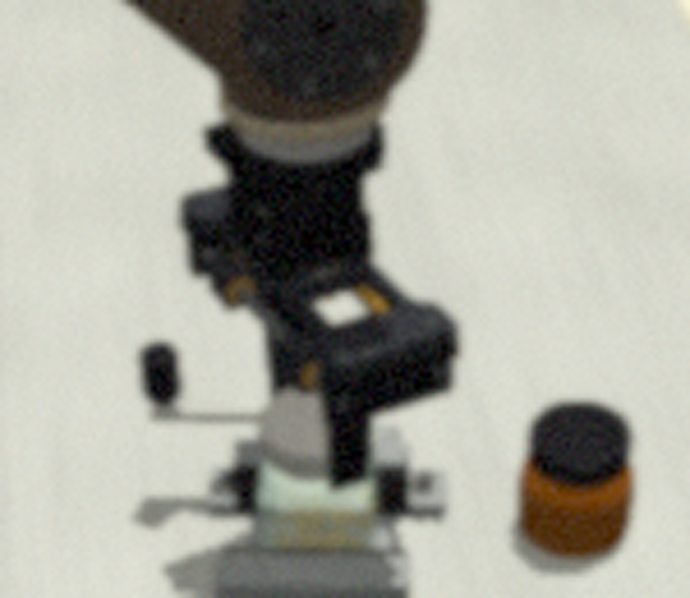

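Request:
arm_command --deltas '[[[0.7, 0, 0, -0.01, 0.05], [0.7, 0, 0, 0, 0.1], [0.7, 0, 0, 0, 0.1]]]'

```text
t: 16.73
eef_pos: [579.6, 28.1, 104.7]
tcp_rot: [3.08, 0.026, 0.539]
ft_force: [0.1, 0.4, -1.8]
opening: 0.633
```

Request:
arm_command --deltas '[[[0.7, 0, 0, 0, 0.12], [0.7, 0, 0, 0, 0.12], [0.7, 0, 0, 0, 0.12]]]'

```text
t: 16.98
eef_pos: [579.2, 28.7, 105.2]
tcp_rot: [3.081, 0.026, 0.833]
ft_force: [-0.4, -1.4, 0.1]
opening: 0.631
```

```bash
python3 - <<'E'
from cell import env
from h import *
s=env.state();print(s["eef_pos"],s["tcp_rot"],s["ft_force"],s["moment"],s["t"])
E
```

```text
[579.16839575  28.70669539 105.16004278] [3.08136811 0.02595341 0.83254496] [-0.36897279 -1.39078525  0.06224539] [ 0.06037176  0.2425497  -0.37377003] 16.9833
```

Request:
arm_command --deltas '[[[0.7, 0, 0, 0.01, 0.12], [0.7, 0, 0, 0, 0.12], [0.7, 0, 0, 0.01, 0.12]]]'

```text
t: 17.23
eef_pos: [578.0, 29.3, 106.0]
tcp_rot: [3.085, 0.026, 1.128]
ft_force: [2.6, -0.3, -12.1]
opening: 0.634
```

```bash
python3 - <<'E'
from cell import env
from h import *
c,s=wristcam(env);print(s["eef_pos"],s["tcp_rot"],s["ft_force"],s["moment"],s["t"])
cv2.imwrite("pics/w17.png",c["frame"][:,:,::-1])
E
```

```text
[577.95661023  29.27114215 106.02112975] [3.08460218 0.02646058 1.12794883] [  2.64561112  -0.32584943 -12.11702053] [-0.0020717  -0.28948682 -0.30230282] 17.2333
```

View pics/w17.png

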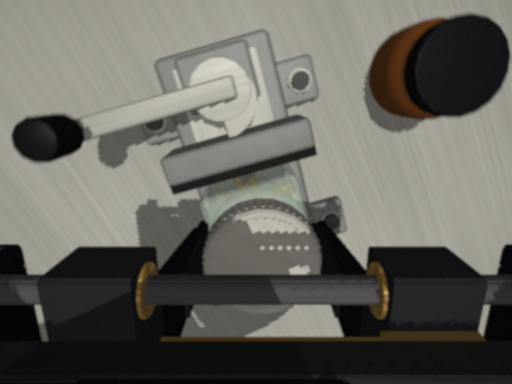

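Request:
arm_command --deltas '[[[0.7, 0, 0, -0.01, 0.12], [0.7, 0, 0, 0, 0.12], [0.7, 0, 0, 0, 0.12]]]'

```text
t: 17.53
eef_pos: [578.9, 29.8, 106.6]
tcp_rot: [3.082, 0.025, 1.421]
ft_force: [-0.9, 1.1, -0.4]
opening: 0.631
```

```bash
python3 - <<'E'
from cell import env
s=env.state();print(s["eef_pos"],s["tcp_rot"],s["ft_force"],s["moment"],s["t"])
E
```

```text
[578.86602502  29.82905946 106.62299495] [3.08182037 0.02543968 1.42052705] [-0.92317151  1.14314475 -0.43697728] [0.11945876 0.20552929 0.00435853] 17.5333
```

Request:
arm_command --deltas '[[[0.7, 0, 0, 0, 0.12], [0.7, 0, 0, 0, 0], [0.7, 0, 0, 0.02, 0], [0.7, 0, 0, 0.02, 0]]]'

```text
t: 17.87
eef_pos: [578.5, 30.4, 111.5]
tcp_rot: [3.082, 0.025, 1.512]
ft_force: [-0.6, 0.2, 0.1]
opening: 0.632
```

```bash
python3 - <<'E'
from cell import env
s=env.state();print(s["eef_pos"],s["tcp_rot"],s["ft_force"],s["moment"],s["t"])
E
```

```text
[578.51944829  30.36173218 111.4654421 ] [3.0820606  0.02491799 1.51151368] [-0.63529905  0.24004446  0.09211022] [ 0.00267696 -0.01451754  0.04008157] 17.8667
```

Request:
arm_command --deltas '[[[0.7, 0, 0, 0.06, 0], [0.7, 0, 0, 0.06, 0], [0.7, 0, 0, 0.06, 0], [0.7, 0, 0, 0.06, 0], [0.7, 0, 0, 0, 0], [0.7, 0, 0, 0, 0]]]'

```text
t: 18.37
eef_pos: [579.5, 30.6, 139.8]
tcp_rot: [3.079, 0.025, 1.503]
ft_force: [-0.9, 0.1, 0.2]
opening: 0.629
```

```bash
python3 - <<'E'
from cell import env
from h import *
c,s=wristcam(env);print(s["eef_pos"],s["tcp_rot"],s["ft_force"],s["moment"],s["qvel"],s["t"])
cv2.imwrite("pics/w18.png",c["frame"][:,:,::-1])
c=env.read_camera("side");zoom(c,170,60,150,130,4.6,"pics/s18.png",1.3)
E
```

```text
[579.49925572  30.60398035 139.84911285] [3.07884875 0.02467779 1.50295634] [-0.87847154  0.06591023  0.16631392] [ 0.01383809 -0.00527639  0.03321444] [-0.00023794 -0.01835815 -0.01217724  0.00144911  0.01311557  0.00545172] 18.3667
```

View pics/w18.png

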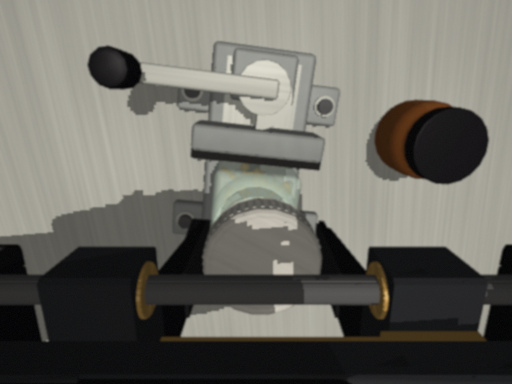

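View pics/s18.png

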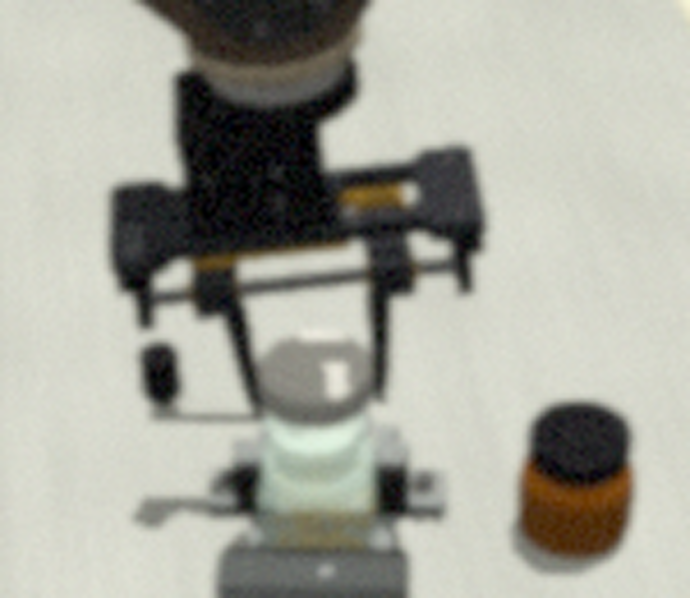

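```bash
python3 - <<'E'
from cell import env
env.read_camera("side");env.read_camera("side")
s=env.state();print(s["eef_pos"],s["ft_force"],abs(s["qvel"]).max(),s["opening"],s["t"])
print(env.job_done())
E
```

```text
[579.21433906  30.60240304 139.03894119] [-0.47801981 -0.40830955 -0.6578176 ] 0.0032618449628889446 0.6325924025126733 18.5667
the job is handed in; nothing more can be done
None
```

I set the jar in the vise, swung the lever home, unscrewed the lid and handed in at 18.6 s, with the gripper holding the lid above the jar's mouth. `job_done()` gave no verdict.

**Placing:** I gripped the jar by its body and lowered it between the open jaws. At the bed the wrist force rose to about 43 N before I let go. The camera put the jar about 2.5 mm off the middle along the clamping direction, within the 8 mm allowed.

**Clamping:** I pushed the knob round to a firm stop; force at the stop was about 59 N. The pictures show the lever parallel to the jaws and the jar pressed between both pads. I could not measure the jaw force directly.

**Unscrewing:** I turned the lid about 1.2 rad anticlockwise. The turning moment fell from about 0.37 N m to about zero. One step pulled up on the lid with 12 N, but the jar looked unmoved in the pictures. The lid then lifted with almost no force.

**Last checks:**
- **Height:** the lid's lower edge is about 2 cm above the glass rim, worked out from the tool height.
- **Position:** the tool is within about 2 mm of where it held the lid while unscrewing.
- **Stillness:** the arm was still, and the opening of 60 mm matches the lid.

**Not ideal:** the tool had drifted to a tilt of about 0.07 rad, so the lid is probably tilted about as much. That is inside the 0.2 rad limit.

I kept clear of the tape roll, round jar and spanner. The round jar looked unmoved in the last pictures, but I did not check the tape roll or spanner at the end.

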